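# Set a cemented sanding block in the toggle-clamp jig

## Robot

A 6-joint arm with a two-finger parallel gripper is mounted at the origin on a cart in front of the work surface, level with it; the furniture and walls round the work are solid. World frame = base frame: x ahead of the robot, y to its left, z up, the work surface at z = 0. Lengths are in m, angles in rad, forces in N, time in s.
With the tool pointing down it reaches from about 0.3 to 0.75 m from the base axis. Payload 8.5 kg.
Tool frame: the origin (TCP) lies on the mounting face of the last link; the fingertips stand 173 mm ahead of it and the grasp point (between the pads) lies 155 mm ahead of it; z points along the fingers, y is the direction in which the jaws open and shut (so a half turn about z gives the same grasp; the last joint's range is limited). The gripper opens to 85 mm and grips with 20 to 120 N. Pads are 22 mm wide; open, the fingers measure 114 mm over their backs; the gripper's body (76 mm by 85 mm) begins 54 mm behind the grasp point. The pads swing forward as they close: fully open they stand 13 mm farther back than shut.
Start: joints at [-1.494, 0.381, 1.297, -0, 1.464, -0.215], TCP at [0.158, -0.527, 0.405] pointing down, gripper open.
Joint ranges: [-3.11, 3.11], [-0.89, 2.33], [0.22, 2.48], [-1.42, 4.56], [0.17, 2.85], [-2.88, 2.88]. Speed limits (rad/s): [2.39, 2.39, 3.14, 3.14, 3.14, 3.14].

## Interface

Orientations are given as a rotation vector (axis times angle).
In Python, from cell import r gives the robot as it stands.
- The arm moves only by the tool step_arm, never from a script. Its argument "motion" is a list of rows, each a list of 4 numbers: the shift along the world's x, y, z in cm, then the turn about the world's z in rad. A call has 1 to 12 rows; each row shifts and turns the commanded pose from where the row before left it; what a row does not reach is not made up. A row lasts 1/12 s, in which the tool goes at most 41.7 mm and 7.16 degrees, less where a joint would pass 70% of its speed; a pose out of reach is approached as far as the arm can. A call with a gripper value outside its range is refused whole. "fingers" is the opening, from 0 (shut) to 1 (fully open), set as the call begins (left out, the last holds). The fingers move at their own pace and stop on an object; "grip_force" is the grip in N (left out, the last holds). Time passes only in rows, so rows that do not move let the fingers close. It gives the time, the measured TCP pose, the force and the opening at its end, in the units of the state.
- r.get_obs(): the state, without advancing time (a new reading comes with each control period).
- r.camera(name): name is "scene" or "top" or "wrist"; returns a dict with "img" (420x560x3 uint8, blue, green, red), "fx", "fy", "cx", "cy" (pixels), "extrinsics" (4x4, takes a point from world to camera coordinates). Camera axes: x right, y up, looking along -z (the intrinsics and any distortion apply to the point x, -y, -z); pixel columns grow to the right and rows downward; lengths in m; the calibration is good to about 2 mm. A picture is of the moment at which its call begins. There is no depth.
- r.sign_off(): hands the job in, once; it reports no verdict.
The state is a dict: "t": time; "joints": joint angles; "dq": joint speeds; "joint_efforts": joint torques, N m; "tcp_pos": TCP position; "orientation": TCP orientation; "force": force on the tool from outside, world axes, zero at the start; "moment": the same for the moment, N m; "opening": finger opening in m.
Only numpy, scipy, OpenCV 4.12 (cv2) and the standard library are available. Lean on these libraries where they do the work, as an engineer would, in place of code of your own. Each camera call takes 0.05 s, during which the arm holds its last target.

## Task

The sanding block has just had a new face cemented on and the cement must be set under pressure: lay the block flat on the jig and bring it gently up against all three locating pins, then swing the toggle clamp's handle over centre until it locks the pad down on the block. Keep it clamped for at least three seconds, then swing the handle all the way back, leaving the block lying against its pins. Leave everything else on the table where it is.

Things in the scene. Friction and masses are not known exactly. Their poses are not given: they have to be found in the camera images.
- block_center (a point): centre of the loose sanding block, a plain rectangular block 85 (its x) x 35 (its y) x 28 (z) mm, about 50 g; it starts lying flat on the table to the left of the jig. Either end may point to the end pin.
- nest (a point): where the block's centre is when it lies on the jig touching all three pins, its long side along x. Axes are the jig's: x from the clamp to the jig's far end, y to its left, z up. The plate's top is 14 mm below this point. The nest is open towards -y and, for 77 mm, towards -x (then comes the clamp's bracket).
- jig: fixed jig (place and turn vary): plywood plate 250 x 100 x 15 mm carrying three pins and a steel toggle clamp; axes as nest; origin at table height, 95 mm from nest towards -x and 29 mm below it
- handle_hinge (a point): the fixed pivot of the clamp's handle, on the jig's middle line, 160.5 mm from nest towards -x and 10 mm above it. Same axes as nest; the handle turns about its y axis.
- handle_grip (a point): middle of the handle's T-shaped cross bar, 80 mm from handle_hinge. The round bar is 16 mm thick and lies along the jig's y, 55 mm to each side; the stem to the hinge is 10 mm wide. It moves on a circle about handle_hinge in the jig's x-z plane: open, the handle points back to -x, 20.5 degrees above level; locked, 70 degrees above level, leaning towards +x.
- clamp_handle (a joint): handle angle: 0 fully open at its stop (as it starts), 1.562 at its locked stop. Swinging the handle up and over towards +x brings the clamp's arm (upright when open) down; the pad meets the block at about 1.2, dead centre is at 1.484, only beyond that does it stay locked by itself. Needs under 15 N at the grip; stays put at both ends.
- spindle_pad: sprung rubber-tipped foot, 20 mm across, at the end of the clamp's arm (open, the arm stands upright over its pivot, 165 mm above the table: move round or over it); locked, it presses the middle of the block's top with about 10 N. The position given is that of the arm's pivot: 95 mm from nest towards -x, 23 mm above it.
- pins: three fixed steel pins, 8 mm thick, 16 mm high above the plate; origin and axes as jig. From nest: two touch the block's left long side (centres x = -30 and +30, y = +21.5 mm, 52 mm clear between them for a finger), one the middle of its far end (x = +46.5 mm, y = 0). Pressing the block on them with more than 40 N spoils the work.
- tape_measure: bystander: small tape measure 64x80x25 mm, loose, near the table's front edge; origin under its centre
- bone_folder: bystander: slim pale folding stick 17x141x13 mm, loose, near the table's front right corner; origin under its centre
- sanding_block: the same sanding block; origin under its centre, 14 mm below block_center
Mind the look-alikes: they are no part of the job. What is shaped like the sanding_block but black, pink or white is not meant.

How it is judged:
On the way, in this order (a step that is already met when the one before it is completed fails the run):
1. the block lies flat on the jig against its three pins (within 2.5 mm), the clamp still open (x of block_center in the frame of nest between -0.0025 and 0.0025 m and y of block_center in the frame of nest between -0.0025 and 0.0025 m and z of block_center in the frame of nest between -0.004 and 0.004 m and angle between the x axis of block_center and the x axis of nest, either way round below 0.06 rad and value of joint clamp_handle below 0.3 rad), for 0.2 s.
2. the clamp is locked over centre on the block, still against its pins, for 2.5 s (x of block_center in the frame of nest between -0.0025 and 0.0025 m and y of block_center in the frame of nest between -0.0025 and 0.0025 m and z of block_center in the frame of nest between -0.004 and 0.004 m and angle between the x axis of block_center and the x axis of nest, either way round below 0.06 rad and value of joint clamp_handle above 1.52 rad and contact force between spindle_pad and sanding_block above 5 N), for 2.5 s.
3. the handle is swung all the way back (value of joint clamp_handle below 0.12 rad), for 0.2 s.
At the end, for the whole second after the job is handed in: the clamp is fully open (handle within 0.12 rad of its open stop) and the block lies flat on the jig at rest, within 2.5 mm of its place against the three pins and square to them within 0.06 rad (x of block_center in the frame of nest between -0.0025 and 0.0025 m and y of block_center in the frame of nest between -0.0025 and 0.0025 m and z of block_center in the frame of nest between -0.004 and 0.004 m and angle between the x axis of block_center and the x axis of nest, either way round below 0.06 rad and value of joint clamp_handle below 0.12 rad and linear speed of sanding_block below 0.02 m/s); the robot touches nothing.
It fails at once if the block is pressed on the pins with more than 40 N (contact force between sanding_block and pins above 40 N).
It fails at once if the tape measure is moved by more than 30 mm (distance of tape_measure from where it was at the start of the episode above 0.03 m).
It fails at once if the bone folder is moved by more than 30 mm (distance of bone_folder from where it was at the start of the episode above 0.03 m).
It also fails if it takes over 67 s, if anything falls off the work surface, if the arm or the gripper's body presses on something with over 40 N, if the wrist force passes 120 N, or if a joint passes its speed limit or range.

## Working session

There is one attempt and no reset: what is moved stays moved. The work goes in short steps, Python scripts to look and compute and a tool call to move; the robot and the scene stay as the last step left them, time stands still between calls to the robot, and variables do not carry over. Pictures are saved under pics/ and viewed, and the job is handed in when it is done.

Besides the shell and the picture viewer there is one more tool, called after "Request:" by a JSON object that holds its "fn" and its "kwargs", one argument or row to a line. step_arm: Moves the arm, as the interface text tells. Its arguments: {"type":"object","properties":{"motion":{"type":"array"},"fingers":{"type":"number"},"grip_force":{"type":"number"}},"required":["motion"]}

```bash
ls; mkdir -p pics; python3 - <<'E'
from cell import r
import cv2
o=r.get_obs();print(o)
for n in["scene","top","wrist"]:
    c=r.camera(n);cv2.imwrite(f"pics/{n}0.png",c["img"]);print(n,c["fx"],c["fy"],c["cx"],c["cy"],c["extrinsics"],[k for k in c])
E
```

```text
pics
{'t': 0.0, 'joints': array([-1.49430114e+00,  3.81183267e-01,  1.29830305e+00, -3.44371423e-05,
        1.46356341e+00, -2.15320083e-01]), 'dq': array([ 0.00060187, -0.00027014, -0.0001139 , -0.00021663, -0.00044825,
       -0.00051428]), 'joint_efforts': array([ 8.31669568e-04, -4.48458874e+01, -2.31274974e+01, -1.15304128e-04,
        4.66117592e-03, -1.26463328e-05]), 'tcp_pos': array([ 0.15821017, -0.52669552,  0.40410416]), 'orientation': array([-3.10676987e+00, -4.56551743e-01, -1.05043850e-04]), 'force': array([0.56000515, 0.73127639, 0.08172522]), 'moment': array([-0.02054941,  0.00599006, -0.01157098]), 'opening': 0.08552055525137597}
scene 457.8632932270509 457.8632932270509 284.24473359434904 203.79000975192795 [[-0.52201707 -0.85286024  0.01129573  0.5256308 ]
 [ 0.53842918 -0.3192318   0.77986222 -0.24432687]
 [-0.66150752  0.41318334  0.62584928 -1.11606571]
 [ 0.          0.          0.          1.        ]] ['img', 'fx', 'fy', 'cx', 'cy', 'extrinsics']
top 544.852898482479 544.852898482479 271.10229232984074 217.64880526648287 [[ 0.00407811 -0.99997429  0.00589753  0.27648193]
 [ 0.98025055  0.0051636   0.19769218 -0.52896561]
 [-0.19771755  0.00497484  0.98024641 -1.54305909]
 [ 0.          0.          0.          1.        ]] ['img', 'fx', 'fy', 'cx', 'cy', 'extrinsics']
wrist 294.3350811885169 294.3350811885169 280.50515045730964 208.1814396758791 [[ 2.89988535e-01 -9.57030100e-01 -1.91123681e-04 -5.50641673e-01]
 [ 9.20217112e-01  2.78888721e-01 -2.74629838e-01  3.69359686e-02]
 [ 2.62882324e-01  7.94636292e-02  9.61550007e-01 -3.78139811e-01]
 [ 0.00000000e+00  0.00000000e+00  0.00000000e+00  1.00000000e+00]] ['img', 'fx', 'fy', 'cx', 'cy', 'extrinsics']
```

View pics/scene0.png

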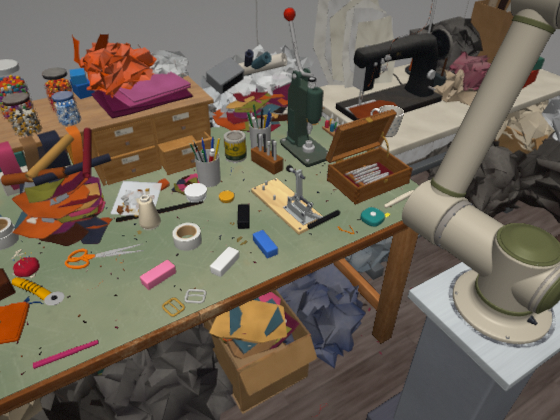

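View pics/top0.png

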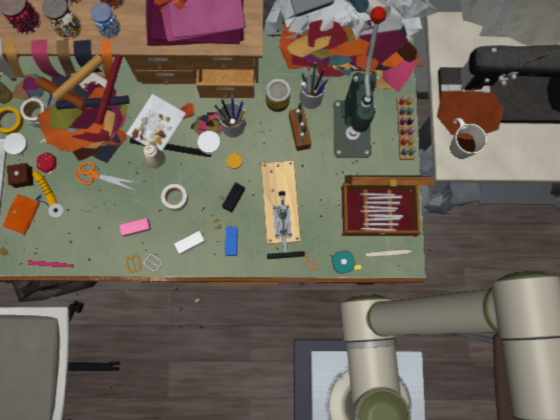

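View pics/wrist0.png

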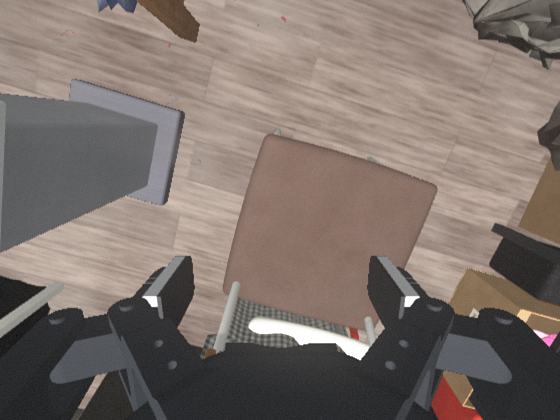

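```bash
cat > h.py <<'E'
import numpy as np,cv2
from cell import r
def ray(c,u,v):
    E=np.array(c["extrinsics"]);R=E[:3,:3];t=E[:3,3]
    d=np.array([(u-c["cx"])/c["fx"],-(v-c["cy"])/c["fy"],-1.0])
    return -R.T@t, R.T@d/np.linalg.norm(d)
def plane(c,u,v,z):
    o,d=ray(c,u,v);return o+d*(z-o[2])/d[2]
def tri(L):
    A=np.zeros((3,3));b=np.zeros(3);P=[]
    for c,u,v in L:
        o,d=ray(c,u,v);M=np.eye(3)-np.outer(d,d);A+=M;b+=M@o;P.append((o,M))
    p=np.linalg.solve(A,b);return p,[np.linalg.norm(M@(p-o))*1000 for o,M in P]
def proj(c,p):
    q=np.array(c["extrinsics"])@np.r_[p,1];return np.array([c["cx"]+c["fx"]*q[0]/-q[2],c["cy"]-c["fy"]*q[1]/-q[2]])
def cam(n,name=None):
    c=r.camera(n)
    if name: cv2.imwrite(f"pics/{name}.png",c["img"])
    return c
def crop(img,x0,y0,x1,y1,k,name):
    cv2.imwrite(f"pics/{name}.png",cv2.resize(img[y0:y1,x0:x1],None,fx=k,fy=k,interpolation=cv2.INTER_CUBIC))
def big(mask):
    n,l,s,ce=cv2.connectedComponentsWithStats(mask.astype(np.uint8));i=1+np.argmax(s[1:,4]);return l==i,s[i],ce[i]
E
python3 - <<'E'
from h import *
t=cam("top");s=cam("scene")
crop(t["img"],210,150,350,275,5,"topcrop");crop(s["img"],200,150,350,270,5,"scenecrop")
for n,c in(("t",t),("s",s)):
    h=cv2.cvtColor(c["img"],cv2.COLOR_BGR2HSV)
    m=cv2.inRange(h,(100,120,60),(130,255,255))
    num,l,st,ce=cv2.connectedComponentsWithStats(m)
    for i in range(1,num):
        if st[i,4]>100:
            print(n,st[i],ce[i])
            if 200<ce[i][0]<290: print(cv2.minAreaRect(np.argwhere(l==i)[:,::-1].astype(np.float32)),plane(c,*ce[i],0.02))
for uv in [(262,163),(296,160),(266,244),(301,241)]: print(uv,plane(t,*uv,0.015))
E
```

```text
t [225 227  12  29 324] [230.87037037 241.10802469]
((230.5, 241.0), (28.0, 11.0), 90.0) [0.46264852 0.39759701 0.02      ]
s [ 70  68  24  31 444] [79.40990991 82.85810811]
s [253 230  25  28 391] [264.80306905 243.42199488]
((264.84619140625, 243.23080444335938), (29.469146728515625, 14.383750915527344), 52.12501525878906) [0.46013507 0.39687463 0.02      ]
(262, 163) [0.70547756 0.30729266 0.015     ]
(296, 160) [0.71565853 0.20323439 0.015     ]
(266, 244) [0.45527569 0.29357622 0.015     ]
(301, 241) [0.46480057 0.18961432 0.015     ]
```

View pics/topcrop.png

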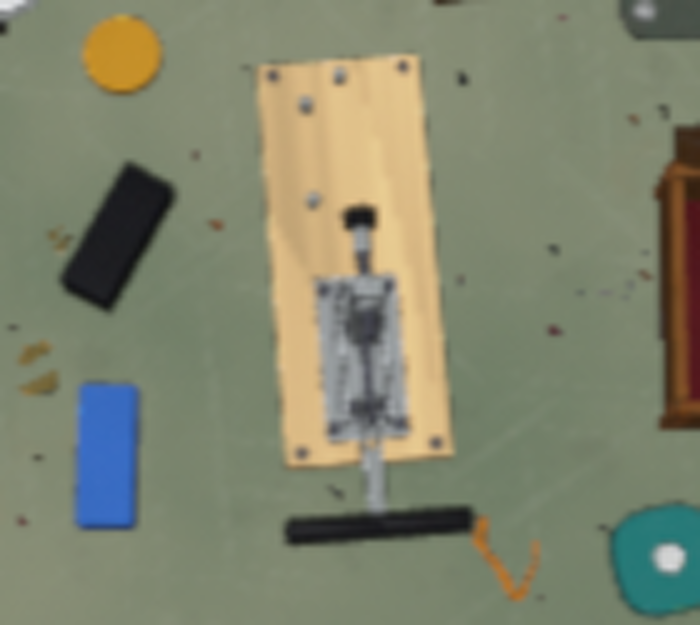

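View pics/scenecrop.png

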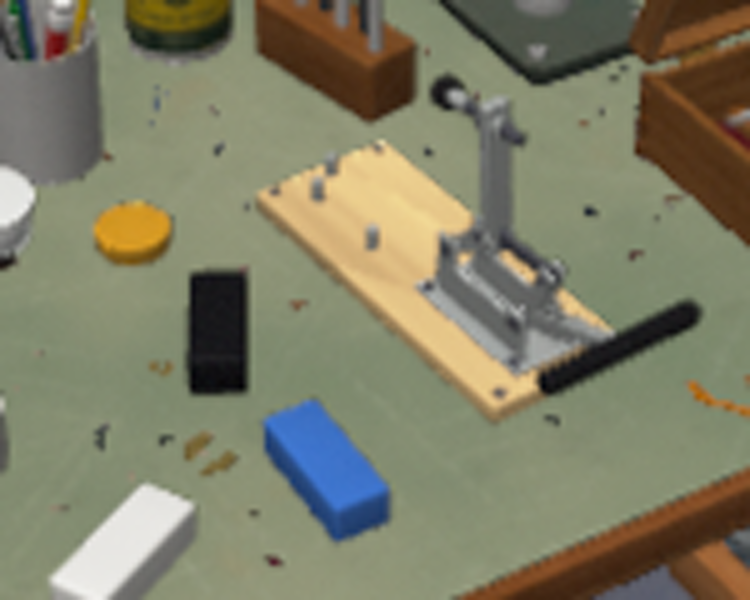

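```bash
python3 - <<'E'
from h import *
t=cam("top");s=cam("scene")
T=lambda x,y:(t,210+x/5-.4,150+y/5-.4); S=lambda x,y:(s,200+x/5-.4,150+y/5-.4)
for n,a,b in [("pinFar",(306,104),(318,184)),("pinNear",(313,200),(372,232)),("pinEnd",(340,76),(332,158)),("pad",(360,215),(447,95)),("barL",(288,532),(548,384)),("barR",(472,518),(690,312)),
 ("plateFL",(258,66),(258,195)),("plateFR",(418,56),(382,142)),("plateNL",(288,466),(497,415)),("blkFar L",(80,383),(265,425)),("blkFarR",(138,383),(315,402)),("blkNearR",(135,527),(388,488)),("blkNearL",(77,525),(338,510))]:
    p,e=tri([T(*a),S(*b)]);print(n,p.round(4),np.round(e,1))
E
```

```text
pinFar [0.6774 0.2799 0.03  ] [0.6 0.6]
pinNear [0.6177 0.2756 0.0301] [0.4 0.4]
pinEnd [0.6947 0.2596 0.0316] [0.3 0.3]
pad [0.5793 0.2494 0.1445] [1.4 1.4]
barL [0.4114 0.2887 0.0701] [1.4 1.4]
barR [0.4213 0.1847 0.0687] [0.3 0.3]
plateFL [0.7054 0.3087 0.0145] [1.3 1.3]
plateFR [0.7128 0.2118 0.0155] [0.1 0.1]
plateNL [0.4585 0.2888 0.011 ] [1.6 1.6]
blkFar L [0.5054 0.4121 0.0244] [2. 2.]
blkFarR [0.5062 0.3786 0.0252] [0.8 0.8]
blkNearR [0.4206 0.3801 0.0301] [1. 1.]
blkNearL [0.4205 0.4127 0.0308] [0.7 0.7]
```

The candidates in the top view are blue (231,241), white (190,243), pink (134,227) and black (233,197). I'm taking the blue one, since the other three colours are excluded. The close crop shows a plain blue block beside the jig, with corners triangulating to about 85x34 mm and a top near 28 mm.

The pins agree with each other: tops at about 30 mm, 60 mm apart, nest at about (0.649, 0.256), jig yaw about 0.077.

Request:
{"fn": "step_arm", "kwargs": {
  "motion": [
    [2.6,2.9,0,-0.03],
    [2.6,2.9,0,-0.03],
    [2.6,2.9,0,-0.03],
    [2.6,2.9,0,-0.03],
    [2.6,2.9,0,-0.03],
    [2.6,2.9,0,-0.03],
    [2.6,2.9,0,-0.03],
    [2.6,2.9,0,-0.03],
    [2.6,2.9,0,-0.03],
    [2.6,2.9,0,-0.03],
    [1,3.8,0,0],
    [0.5,4,0,0]
  ],
  "fingers": 1
}}

```text
t: 1.35
tcp_pos: [0.4343, -0.1573, 0.4045]
orientation: [-3.142, 0.013, -0.0]
force: [1.0, -0.2, 0.1]
opening: 0.0855
```

Request:
{"fn": "step_arm", "kwargs": {
  "motion": [
    [0,4,0,0],
    [0,4,0,0],
    [0,4,0,0],
    [0,4,0,0],
    [0,4,0,0],
    [0,4,0,0],
    [0,4,0,0],
    [0,4,0,0],
    [0,4,0,0],
    [0,4,0,0],
    [0,4,-1,0],
    [0,0,0,0]
  ]
}}

```text
t: 2.35
tcp_pos: [0.4322, 0.2863, 0.3931]
orientation: [-3.141, 0.004, 0.003]
force: [-0.4, -0.9, -0.1]
opening: 0.0856
```

```bash
python3 - <<'E'
from h import *
import pickle
c=cam("wrist","w1");pickle.dump(c,open("w1.pkl","wb"))
for n,p in dict(pinFar=[.6774,.2799,.031],pinNear=[.6177,.2756,.031],pinEnd=[.6947,.2596,.031],blk=[.463,.396,.028],barL=[.411,.289,.068],barR=[.421,.185,.068],pad=[.579,.249,.1445]).items(): print(n,proj(c,p).round(1))
E
```

```text
pinFar [286.6 -75.5]
pinNear [ 2.907e+02 -2.000e-01]
pinEnd [309.2 -99. ]
blk [182.6 159.4]
barL [277.2 213.9]
barR [377.4 204.7]
pad [337.6  -1.9]
```

View pics/w1.png

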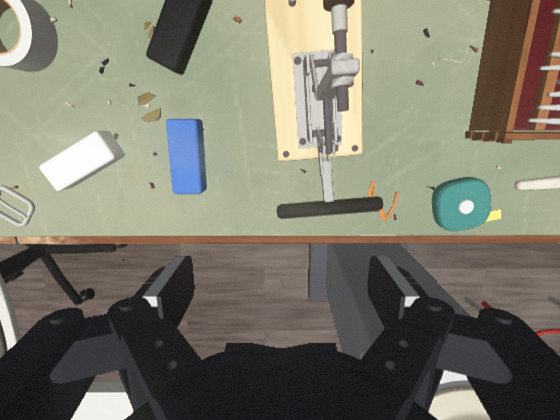

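```bash
python3 - <<'E'
from h import *
import pickle
c=pickle.load(open("w1.pkl","rb"));crop(c["img"],150,100,230,210,7,"w1c")
E
```

```text
(no output)
```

View pics/w1c.png

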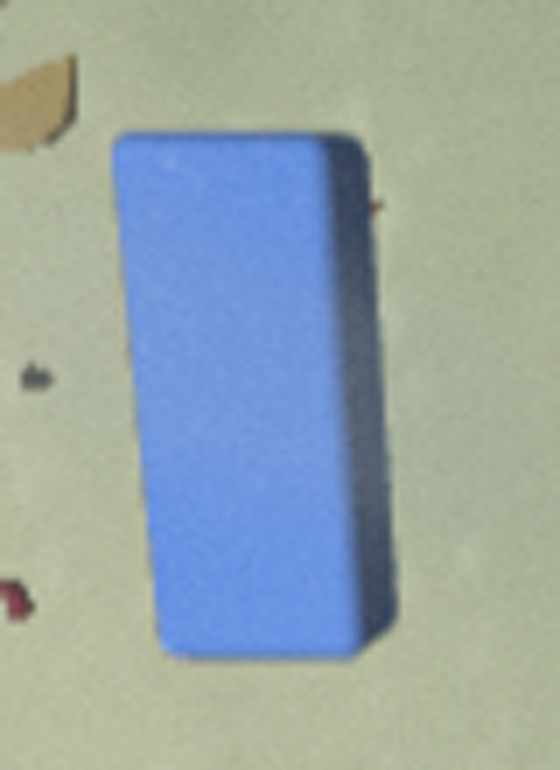

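```bash
python3 - <<'E'
from h import *
import pickle
c=pickle.load(open("w1.pkl","rb"))
P=[]
for x,y in[(113,133),(325,133),(360,658),(160,658)]:
    p=plane(c,150+x/7-.43,100+y/7-.43,.028);P.append(p);print(p.round(4))
print(np.mean(P,0))
E
```

```text
[0.5071 0.4103 0.028 ]
[0.5071 0.3774 0.028 ]
[0.4235 0.3782 0.028 ]
[0.4235 0.4116 0.028 ]
[0.46531611 0.39438509 0.028     ]
```

Request:
{"fn": "step_arm", "kwargs": {
  "motion": [
    [1.1,3.6,0,0],
    [1.1,3.6,0,0],
    [1.0,3.6,0,0],
    [0,0,-3.5,0],
    [0,0,-3.5,0],
    [0,0,-3.5,0],
    [0,0,-3,0],
    [0,0,-2,0],
    [0,0,0,0],
    [0,0,0,0]
  ]
}}

```text
t: 3.23
tcp_pos: [0.4658, 0.3885, 0.2398]
orientation: [3.141, -0.015, -0.001]
force: [0.1, -0.3, 0.2]
opening: 0.0856
```

```bash
python3 - <<'E'
from h import *
o=r.get_obs();print(o["t"],o["tcp_pos"],o["orientation"],o["force"],o["joints"])
E
```

```text
3.2333 [0.46579015 0.38853443 0.2398312 ] [ 3.14089771e+00 -1.45100220e-02 -1.40357957e-03] [ 0.12709793 -0.28062532  0.18714906] [ 5.00288460e-01  6.34336497e-01  1.36256106e+00 -1.60585027e-04
  1.14579712e+00  2.08039043e+00]
```

Request:
{"fn": "step_arm", "kwargs": {
  "motion": [
    [-0.1,0.6,-3,0],
    [0,0,-2.5,0],
    [0,0,-1.1,0],
    [0,0,0,0],
    [0,0,0,0]
  ]
}}

```text
t: 3.65
tcp_pos: [0.4648, 0.3953, 0.1753]
orientation: [-3.141, 0.013, -0.003]
force: [0.1, 0.0, 0.6]
opening: 0.0851
```

```bash
python3 - <<'E'
from h import *
o=r.get_obs();print(o["t"],o["tcp_pos"],o["orientation"],o["force"])
cam("wrist","w2")
E
```

```text
3.65 [0.4648221  0.39526096 0.17527891] [-3.14066593e+00  1.33005445e-02 -2.63165174e-03] [0.06186226 0.03299341 0.56047156]
```

View pics/w2.png

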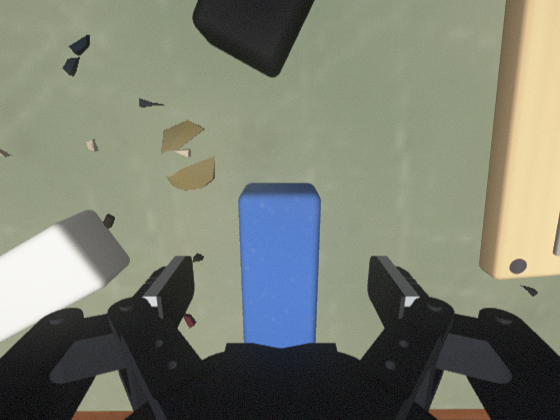

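The block sits at columns 240–319, centred between the fingers. Closing.

Request:
{"fn": "step_arm", "kwargs": {
  "motion": [
    [0,0,0,0],
    [0,0,0,0],
    [0,0,0,0],
    [0,0,0,0],
    [0,0,0,0],
    [0,0,0,0],
    [0,0,0,0],
    [0,0,0,0]
  ],
  "fingers": 0,
  "grip_force": 25
}}

```text
t: 4.37
tcp_pos: [0.4643, 0.3953, 0.1743]
orientation: [-3.141, 0.013, -0.001]
force: [-1.3, -0.0, 5.6]
opening: 0.0348
```

Request:
{"fn": "step_arm", "kwargs": {
  "motion": [
    [0,0,1,0],
    [0,0,3,0],
    [0,0,0,0],
    [0,0,0,0]
  ]
}}

```text
t: 4.7
tcp_pos: [0.4644, 0.3954, 0.2153]
orientation: [-3.14, 0.013, -0.004]
force: [0.7, 0.3, -0.8]
opening: 0.0345
```

```bash
python3 - <<'E'
from h import *
o=r.get_obs();print(o["t"],o["tcp_pos"],o["orientation"],o["force"],o["opening"])
cam("wrist","w3")
E
```

```text
4.7 [0.46435598 0.39540043 0.21531812] [-3.14002626  0.01276344 -0.00406165] [ 0.65245884  0.30529256 -0.76262822] 0.03445314614788516
```

View pics/w3.png

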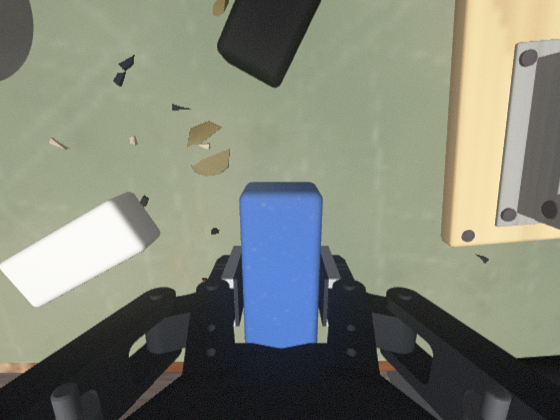

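Request:
{"fn": "step_arm", "kwargs": {
  "motion": [
    [0.4,0,2.5,0],
    [3.3,-0.9,0,0.02],
    [3.3,-0.9,0,0.02],
    [3.3,-0.9,0,0.02],
    [3.3,-0.8,0,0.02],
    [2.1,-3,0,0.005],
    [2.1,-3,0,0],
    [0,-2.5,0,0],
    [0,-2.4,0,0],
    [0,0,0,0],
    [0,0,0,0]
  ]
}}

```text
t: 5.67
tcp_pos: [0.6424, 0.2501, 0.2376]
orientation: [3.139, 0.117, -0.004]
force: [-0.4, 0.7, -0.8]
opening: 0.0344
```

```bash
python3 - <<'E'
from h import *
o=r.get_obs();print(o["t"],o["tcp_pos"],o["orientation"],o["force"],o["opening"],o["joints"])
cam("wrist","w4");t=cam("top");s=cam("scene");crop(t["img"],230,140,330,260,5,"t4");crop(s["img"],220,130,340,250,5,"s4")
E
```

```text
5.6667 [0.64236675 0.25009577 0.23760793] [ 3.13916223  0.1173198  -0.00368235] [-0.41247668  0.65555845 -0.81549436] 0.03441162561648351 [1.99970052e-01 7.63000616e-01 1.08992048e+00 1.51848935e-04
 1.29102339e+00 1.69601312e+00]
```

View pics/w4.png

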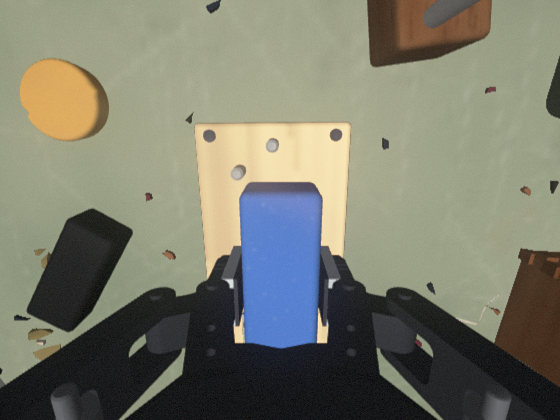

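View pics/s4.png

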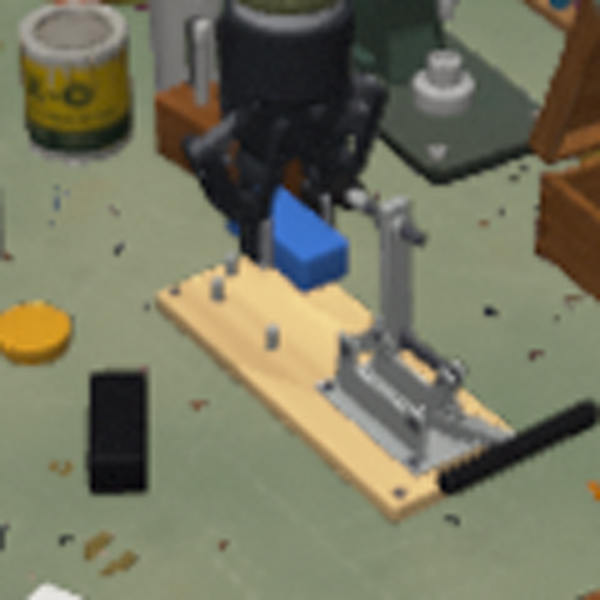

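```bash
python3 - <<'E'
from h import *
import numpy as np
c=cam("wrist")
crop(c["img"],190,110,360,200,4.5,"w4c")
for n,u,v,z in[("pinEnd",272,144.5,.031),("pinFar",237.5,172,.031),("FL",196,124,.015),("FR",350,123.5,.015),("blkFarL",243,186,.09),("blkFarR",319,186,.09)]:print(n,plane(c,u,v,z).round(4))
print(proj(c,[.6947,.2596,.031]),proj(c,[.6774,.2799,.031]),proj(c,[.6177,.2756,.031]))
E
```

```text
pinEnd [0.6995 0.2609 0.031 ]
pinFar [0.6816 0.2805 0.031 ]
FL [0.7072 0.3098 0.015 ]
FR [0.7152 0.2133 0.015 ]
blkFarL [0.6861 0.2702 0.09  ]
blkFarR [0.6886 0.2394 0.09  ]
[273.62835962 152.92964827] [238.15424042 179.00895679] [240.97978696 268.29473012]
```

View pics/w4c.png

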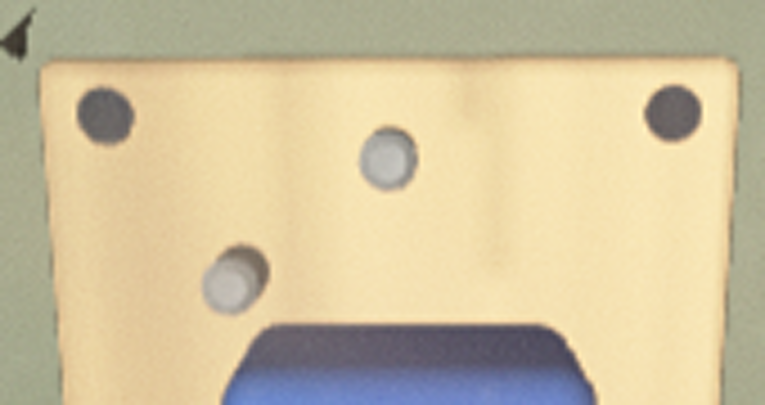

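```bash
python3 - <<'E'
from h import *
c=cam("wrist")
k=lambda x,y:(190+x/4.5-.4,110+y/4.5-.4)
for n,q,z in[("pinEnd",(388,157),.031),("pinFar",(231,287),.031),("topL",(224,372),.0913),("topR",(595,372),.0913),("botL",(272,326),.0633),("botR",(545,326),.0633)]:print(n,plane(c,*k(*q),z).round(4))
E
```

```text
pinEnd [0.6997 0.2588 0.031 ]
pinFar [0.681  0.2785 0.031 ]
topL [0.6836 0.2715 0.0913]
topR [0.6863 0.2382 0.0913]
botL [0.6826 0.2699 0.0633]
botR [0.685  0.2398 0.0633]
```

Request:
{"fn": "step_arm", "kwargs": {
  "motion": [
    [0,-0.15,-1.5,0],
    [0,0,-1.5,0],
    [0,0,-1,0],
    [0,0,-0.5,0],
    [0,0,0,0],
    [0,0,0,0]
  ]
}}

```text
t: 6.42
tcp_pos: [0.6423, 0.2501, 0.194]
orientation: [-3.139, -0.121, -0.001]
force: [0.7, 0.2, -0.1]
opening: 0.0343
```

Request:
{"fn": "step_arm", "kwargs": {
  "motion": [
    [0,0,-0.1,0],
    [0,0,-0.05,0],
    [0,0,0,0]
  ]
}}

```text
t: 6.67
tcp_pos: [0.6423, 0.2498, 0.1927]
orientation: [-3.139, -0.121, -0.001]
force: [0.9, -0.2, -1.4]
opening: 0.0342
```

Request:
{"fn": "step_arm", "kwargs": {
  "motion": [
    [0,0,-0.1,0],
    [0,0,-0.05,0],
    [0,0,0,0]
  ]
}}

```text
t: 6.92
tcp_pos: [0.6422, 0.2497, 0.1907]
orientation: [3.139, 0.12, -0.0]
force: [0.5, -0.7, -0.8]
opening: 0.0345
```

Request:
{"fn": "step_arm", "kwargs": {
  "motion": [
    [0,0,-0.1,0],
    [0,0,0,0]
  ]
}}

```text
t: 7.08
tcp_pos: [0.6422, 0.2497, 0.1896]
orientation: [3.139, 0.121, -0.0]
force: [0.2, 0.6, -0.9]
opening: 0.0345
```

Request:
{"fn": "step_arm", "kwargs": {
  "motion": [
    [0,0,-0.1,0],
    [0,0,0,0]
  ]
}}

```text
t: 7.25
tcp_pos: [0.6422, 0.2498, 0.1894]
orientation: [3.139, 0.121, 0.0]
force: [-2.6, -0.2, 4.8]
opening: 0.0342
```

Request:
{"fn": "step_arm", "kwargs": {
  "motion": [
    [0,0,0.05,0],
    [-0.01,0.1,0,0],
    [-0.01,0.1,0,0],
    [0,0,0,0]
  ]
}}

```text
t: 7.58
tcp_pos: [0.6421, 0.2519, 0.1894]
orientation: [3.139, 0.121, 0.001]
force: [0.3, -0.7, 1.4]
opening: 0.0347
```

Request:
{"fn": "step_arm", "kwargs": {
  "motion": [
    [-0.01,0.1,0,0],
    [0,0,0,0]
  ]
}}

```text
t: 7.75
tcp_pos: [0.642, 0.2529, 0.1894]
orientation: [-3.139, -0.121, -0.001]
force: [-0.3, -0.7, 2.8]
opening: 0.0351
```

Request:
{"fn": "step_arm", "kwargs": {
  "motion": [
    [-0.01,0.1,0,0],
    [0,0,0,0]
  ]
}}

```text
t: 7.92
tcp_pos: [0.6419, 0.2538, 0.1893]
orientation: [3.139, 0.121, 0.001]
force: [0.8, -1.4, 2.8]
opening: 0.0345
```

Request:
{"fn": "step_arm", "kwargs": {
  "motion": [
    [-0.01,0.1,0,0],
    [0,0,0,0]
  ]
}}

```text
t: 8.08
tcp_pos: [0.6418, 0.2549, 0.1894]
orientation: [3.139, 0.121, 0.001]
force: [0.2, -2.0, 4.0]
opening: 0.0344
```

Request:
{"fn": "step_arm", "kwargs": {
  "motion": [
    [-0.01,0.05,0,0],
    [0,0,0,0]
  ]
}}

```text
t: 8.25
tcp_pos: [0.6417, 0.255, 0.1894]
orientation: [3.139, 0.121, 0.001]
force: [1.0, -4.5, 3.3]
opening: 0.0349
```

Request:
{"fn": "step_arm", "kwargs": {
  "motion": [
    [0,0.05,0,0],
    [0,0,0,0]
  ]
}}

```text
t: 8.42
tcp_pos: [0.6418, 0.2552, 0.1894]
orientation: [3.138, 0.12, 0.0]
force: [0.2, -7.5, 4.3]
opening: 0.0346
```

Request:
{"fn": "step_arm", "kwargs": {
  "motion": [
    [0,-0.05,0,0],
    [0.2,0.015,0,0],
    [0.2,0.015,0,0],
    [0.1,0.01,0,0],
    [0,0,0,0]
  ]
}}

```text
t: 8.83
tcp_pos: [0.6458, 0.2555, 0.1894]
orientation: [3.138, 0.121, -0.006]
force: [-7.7, -7.5, 9.1]
opening: 0.0347
```

Request:
{"fn": "step_arm", "kwargs": {
  "motion": [
    [0.1,0.01,0,0],
    [0,0,0,0]
  ]
}}

```text
t: 9.0
tcp_pos: [0.6467, 0.2556, 0.1894]
orientation: [3.138, 0.122, -0.007]
force: [-8.5, -6.8, 9.3]
opening: 0.0344
```

Request:
{"fn": "step_arm", "kwargs": {
  "motion": [
    [0.1,0.01,0,0],
    [0,0,0,0]
  ]
}}

```text
t: 9.17
tcp_pos: [0.6477, 0.2557, 0.1894]
orientation: [3.138, 0.122, -0.007]
force: [-8.0, -7.8, 9.7]
opening: 0.0343
```

Request:
{"fn": "step_arm", "kwargs": {
  "motion": [
    [0.1,0.01,0,0],
    [0,0,0,0]
  ]
}}

```text
t: 9.33
tcp_pos: [0.6487, 0.2557, 0.1894]
orientation: [3.138, 0.122, -0.007]
force: [-9.1, -8.1, 9.2]
opening: 0.0347
```

Request:
{"fn": "step_arm", "kwargs": {
  "motion": [
    [0,-0.05,0.05,0],
    [0,0,0,0],
    [0,0,0,0]
  ]
}}

```text
t: 9.58
tcp_pos: [0.6489, 0.2555, 0.1895]
orientation: [3.139, 0.121, -0.005]
force: [-5.0, -3.8, 4.0]
opening: 0.0347
```

Request:
{"fn": "step_arm", "kwargs": {
  "motion": [
    [0,-0.05,0.03,0],
    [0,0,0,0],
    [0,0,0,0]
  ]
}}

```text
t: 9.83
tcp_pos: [0.6494, 0.2553, 0.1895]
orientation: [-3.139, -0.121, 0.001]
force: [0.6, 0.2, -1.0]
opening: 0.0345
```

Forces are relaxed now; continuing +x to the end pin.

Request:
{"fn": "step_arm", "kwargs": {
  "motion": [
    [0.1,0.01,0,0],
    [0,0,0,0]
  ]
}}

```text
t: 10.0
tcp_pos: [0.6507, 0.2553, 0.1898]
orientation: [-3.139, -0.121, 0.0]
force: [0.8, 0.0, 0.3]
opening: 0.0346
```

Request:
{"fn": "step_arm", "kwargs": {
  "motion": [
    [0.1,0.01,0,0],
    [0,0,0,0]
  ]
}}

```text
t: 10.17
tcp_pos: [0.6518, 0.2552, 0.1899]
orientation: [-3.139, -0.121, -0.0]
force: [-0.4, 0.9, -0.0]
opening: 0.0347
```

Request:
{"fn": "step_arm", "kwargs": {
  "motion": [
    [0.05,0,0,0],
    [0,0,0,0]
  ]
}}

```text
t: 10.33
tcp_pos: [0.652, 0.2552, 0.1899]
orientation: [-3.139, -0.121, 0.001]
force: [-1.5, 0.7, 0.2]
opening: 0.0348
```

Request:
{"fn": "step_arm", "kwargs": {
  "motion": [
    [0.05,0,0,0],
    [0,0,0,0]
  ]
}}

```text
t: 10.5
tcp_pos: [0.6523, 0.2553, 0.1899]
orientation: [3.139, 0.121, -0.003]
force: [-4.6, 0.3, 0.7]
opening: 0.0347
```

Request:
{"fn": "step_arm", "kwargs": {
  "motion": [
    [0.05,0,0,0],
    [0,0,0,0]
  ]
}}

```text
t: 10.67
tcp_pos: [0.6525, 0.2553, 0.1899]
orientation: [3.139, 0.121, -0.004]
force: [-7.1, -0.3, 2.2]
opening: 0.0345
```

Request:
{"fn": "step_arm", "kwargs": {
  "motion": [
    [0.05,0.01,0,0],
    [0,0,0,0]
  ]
}}

```text
t: 10.83
tcp_pos: [0.6528, 0.2554, 0.1899]
orientation: [3.139, 0.121, -0.006]
force: [-8.8, -1.1, 3.1]
opening: 0.0347
```

Request:
{"fn": "step_arm", "kwargs": {
  "motion": [
    [-0.1,0.05,0,0],
    [0,0,0,0]
  ]
}}

```text
t: 11.0
tcp_pos: [0.6522, 0.2557, 0.1899]
orientation: [3.139, 0.121, -0.003]
force: [-5.2, -2.0, 1.8]
opening: 0.0347
```

Request:
{"fn": "step_arm", "kwargs": {
  "motion": [
    [0,0.05,0,0],
    [0,0,0,0]
  ]
}}

```text
t: 11.17
tcp_pos: [0.6523, 0.2558, 0.1899]
orientation: [3.138, 0.12, -0.003]
force: [-5.3, -4.6, 1.3]
opening: 0.0349
```

Request:
{"fn": "step_arm", "kwargs": {
  "motion": [
    [0,0.05,0,0],
    [0,0,0,0]
  ]
}}

```text
t: 11.33
tcp_pos: [0.6524, 0.256, 0.1898]
orientation: [3.137, 0.12, -0.004]
force: [-6.7, -6.4, 1.8]
opening: 0.0348
```

Request:
{"fn": "step_arm", "kwargs": {
  "motion": [
    [-0.05,-0.05,0,0],
    [0,0,0,0]
  ]
}}

```text
t: 11.5
tcp_pos: [0.6521, 0.2558, 0.1898]
orientation: [3.138, 0.12, -0.001]
force: [-3.3, -4.2, 0.3]
opening: 0.0343
```

Request:
{"fn": "step_arm", "kwargs": {
  "motion": [
    [0,0,0,0],
    [0,0,0,0],
    [0,0,0,0],
    [0,0,0,0]
  ],
  "fingers": 0.65
}}

```text
t: 11.83
tcp_pos: [0.6523, 0.2564, 0.1902]
orientation: [-3.139, -0.121, -0.002]
force: [-0.0, 0.2, -0.8]
opening: 0.0556
```

```bash
python3 - <<'E'
from h import *
o=r.get_obs();print(o["t"],o["tcp_pos"],o["orientation"],o["force"],o["opening"])
c=cam("wrist","w5");crop(c["img"],190,80,370,220,4.2,"w5c")
E
```

```text
11.8333 [0.65231468 0.25643893 0.19024146] [-3.13889048e+00 -1.20740488e-01 -1.77708575e-03] [-0.00740143  0.19526163 -0.78826231] 0.05555748435869385
```

View pics/w5.png

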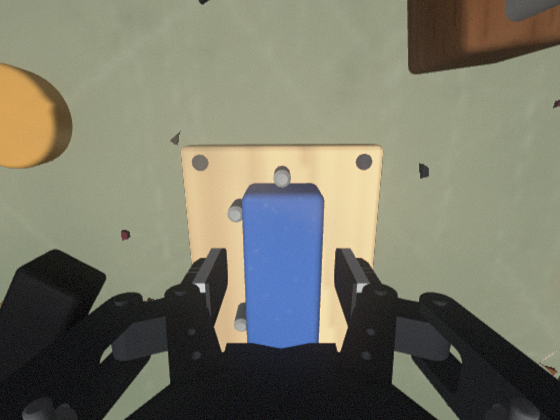

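View pics/w5c.png

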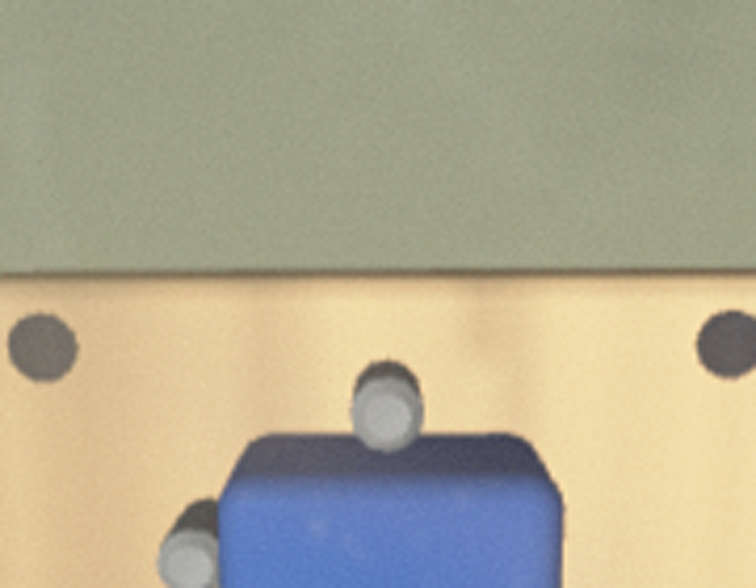

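Request:
{"fn": "step_arm", "kwargs": {
  "motion": [
    [0,0,1,0],
    [0,0,3,0],
    [0,0,4,0],
    [0,0,4,0],
    [0,0,4,0],
    [0,0,4,0],
    [-2,0,0.5,0.12],
    [-2,0,0,0.12],
    [-2,0,0,0.12],
    [-2,0,0,0.12],
    [-2,0,0,0.12],
    [-2,0,0,0.12]
  ]
}}

```text
t: 12.88
tcp_pos: [0.5308, 0.2562, 0.396]
orientation: [2.892, 1.227, 0.002]
force: [-0.6, -0.3, 1.1]
opening: 0.0555
```

Request:
{"fn": "step_arm", "kwargs": {
  "motion": [
    [-2,0.2,0,0.12],
    [-2,0.2,0,0.12],
    [-2,0.2,0,0.12],
    [-2,0.2,0,0.12],
    [-2,0.2,0,0.12],
    [-1.8,0.2,0,0.12],
    [0,0,0,0.12],
    [0,0,0,0.01],
    [0,0,0,0]
  ]
}}

```text
t: 13.63
tcp_pos: [0.4141, 0.2683, 0.3958]
orientation: [2.138, 2.301, 0.002]
force: [-0.4, -0.3, 0.1]
opening: 0.0553
```

```bash
python3 - <<'E'
from h import *
o=r.get_obs();print(o["t"],o["tcp_pos"],o["orientation"],o["force"],o["opening"],o["joints"])
c=cam("wrist","w6");t=cam("top");crop(t["img"],230,140,330,260,5,"t6");s=cam("scene");crop(s["img"],220,130,340,250,5,"s6")
for n,p in dict(barL=[.411,.289,.068],barR=[.421,.185,.068]).items(): print(n,proj(c,p).round(1))
E
```

```text
13.6333 [0.41409074 0.26827998 0.39577713] [2.13795450e+00 2.30089381e+00 2.03043127e-03] [-0.42328925 -0.26859876  0.08500612] 0.05531409452619288 [ 3.34436645e-01  2.88626127e-01  1.46513176e+00 -4.72669030e-05
  1.38634661e+00  2.61063102e-01]
barL [278.3 173.2]
barR [280.3 266.4]
```

View pics/w6.png

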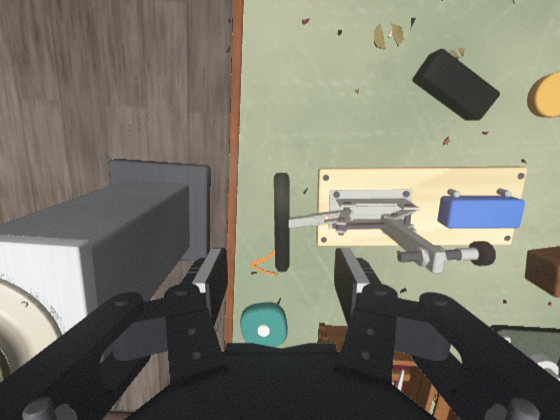

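View pics/t6.png

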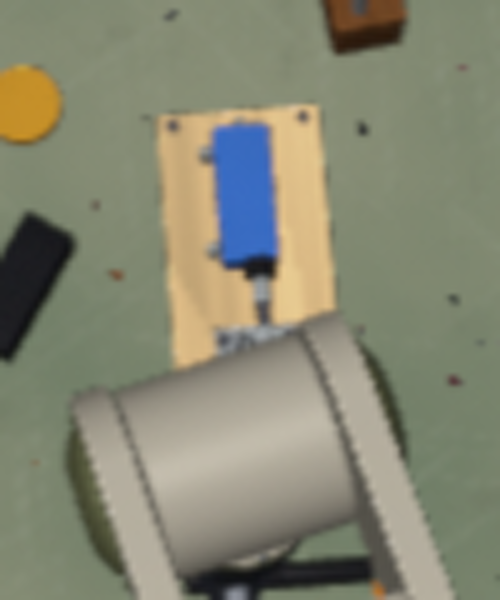

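View pics/s6.png

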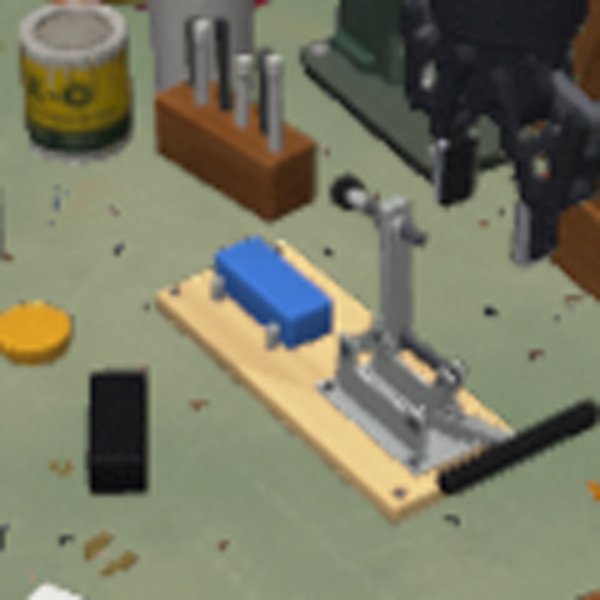

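Request:
{"fn": "step_arm", "kwargs": {
  "motion": [
    [0.1,0,-3.5,0],
    [0,0,-3.5,0],
    [0,0,-3.5,0],
    [0,0,-3,0],
    [0,0,-2,0],
    [0,0,-1.3,0],
    [0,0,-0.5,0],
    [0,0,0,0],
    [0,0,0,0]
  ]
}}

```text
t: 14.53
tcp_pos: [0.4156, 0.2683, 0.2225]
orientation: [2.136, 2.303, 0.001]
force: [-0.3, 0.1, 0.8]
opening: 0.0552
```

```bash
python3 - <<'E'
from h import *
o=r.get_obs();print(o["t"],o["tcp_pos"],o["orientation"],o["force"],o["opening"])
c=cam("wrist","w7");s=cam("scene");crop(s["img"],240,150,360,250,6,"s7")
E
```

```text
14.5333 [0.41555138 0.26829814 0.22250828] [2.13635024e+00 2.30294404e+00 9.89700694e-04] [-0.25109204  0.06002181  0.84637771] 0.05520559465317425
```

View pics/w7.png

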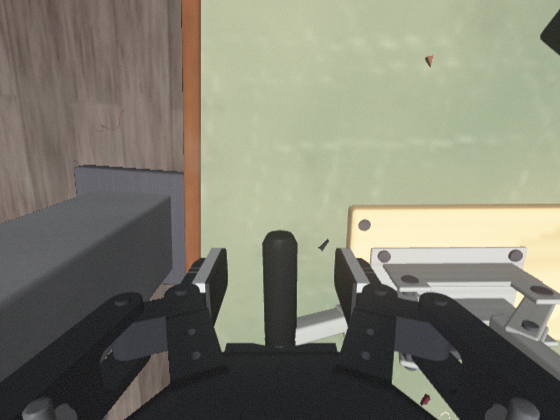

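View pics/s7.png

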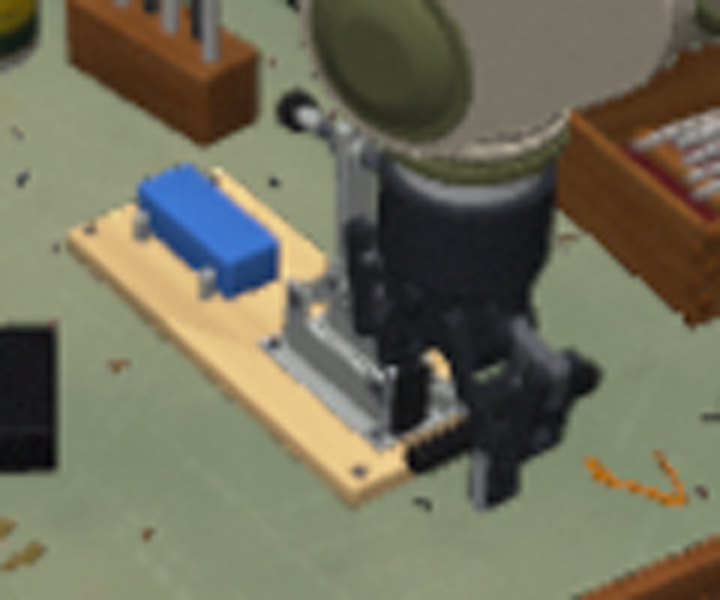

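Request:
{"fn": "step_arm", "kwargs": {
  "motion": [
    [0,0,0,0],
    [0,0,0,0],
    [0,0,0,0],
    [0,0,0,0],
    [0,0,0,0],
    [0,0,0,0],
    [0,0,0,0],
    [0,0,0,0]
  ],
  "fingers": 0,
  "grip_force": 50
}}

```text
t: 15.3
tcp_pos: [0.4151, 0.2683, 0.2225]
orientation: [2.135, 2.304, 0.001]
force: [-1.1, 0.1, 5.7]
opening: 0.0143
```

```bash
cat > arc.py <<'E'
import numpy as np
from h import r
th0=np.radians(159.5)
def pt(q): a=th0-q; return np.array([.08*np.cos(a),.08*np.sin(a)])
def world(q): d=pt(q)-pt(0); return np.array([d[0]*np.cos(.076),d[0]*np.sin(.076),d[1]])
E
python3 - <<'E'
from arc import *
o=r.get_obs();print(o["t"],o["tcp_pos"],o["orientation"],o["force"],o["opening"])
p=np.zeros(3)
for q in np.linspace(0,1.562,25)[1:]:
    w=world(q);print(round(q,3),((w-p)*100).round(2),(w*100).round(2));p=w
E
```

```text
15.3 [0.41514952 0.26831778 0.22248945] [2.13503918e+00 2.30407131e+00 1.11078784e-03] [-1.11869559  0.10011656  5.72446863] 0.014340966571083849
0.065 [0.2  0.02 0.48] [0.2  0.02 0.48]
0.13 [0.23 0.02 0.47] [0.43 0.03 0.95]
0.195 [0.26 0.02 0.45] [0.68 0.05 1.4 ]
0.26 [0.29 0.02 0.43] [0.97 0.07 1.83]
0.325 [0.31 0.02 0.41] [1.29 0.1  2.25]
0.391 [0.34 0.03 0.39] [1.63 0.12 2.64]
0.456 [0.37 0.03 0.37] [1.99 0.15 3.01]
0.521 [0.39 0.03 0.35] [2.38 0.18 3.36]
0.586 [0.41 0.03 0.32] [2.79 0.21 3.68]
0.651 [0.43 0.03 0.29] [3.22 0.25 3.97]
0.716 [0.45 0.03 0.26] [3.67 0.28 4.23]
0.781 [0.46 0.04 0.23] [4.13 0.31 4.46]
0.846 [0.48 0.04 0.2 ] [4.61 0.35 4.67]
0.911 [0.49 0.04 0.17] [5.1  0.39 4.84]
0.976 [0.5  0.04 0.14] [5.6  0.43 4.98]
1.041 [0.51 0.04 0.11] [6.11 0.47 5.08]
1.106 [0.51 0.04 0.07] [6.62 0.5  5.15]
1.172 [0.52 0.04 0.04] [7.14 0.54 5.19]
1.237 [0.52 0.04 0.  ] [7.66 0.58 5.2 ]
1.302 [ 0.52  0.04 -0.03] [8.18 0.62 5.17]
1.367 [ 0.52  0.04 -0.06] [8.69 0.66 5.1 ]
1.432 [ 0.51  0.04 -0.1 ] [9.2  0.7  5.01]
1.497 [ 0.5   0.04 -0.13] [9.71 0.74 4.88]
1.562 [ 0.49  0.04 -0.16] [10.2   0.78  4.72]
```

Request:
{"fn": "step_arm", "kwargs": {
  "motion": [
    [0.2,0.02,0.48,0],
    [0.23,0.02,0.47,0],
    [0.26,0.02,0.45,0],
    [0.29,0.02,0.43,0],
    [0.31,0.02,0.41,0],
    [0.34,0.03,0.39,0],
    [0,0,0,0]
  ]
}}

```text
t: 15.88
tcp_pos: [0.4305, 0.2696, 0.249]
orientation: [-2.133, -2.302, 0.006]
force: [-9.2, 0.1, 0.6]
opening: 0.0139
```

```bash
python3 - <<'E'
from h import *
o=r.get_obs();print(o["t"],o["tcp_pos"],o["orientation"],o["force"],o["opening"])
s=cam("scene");crop(s["img"],240,150,360,250,6,"s8")
E
```

```text
15.8833 [0.43046219 0.26960462 0.24897678] [-2.13312696 -2.30203564  0.0061611 ] [-9.20021714  0.11283478  0.63691377] 0.013872727050969787
```

View pics/s8.png

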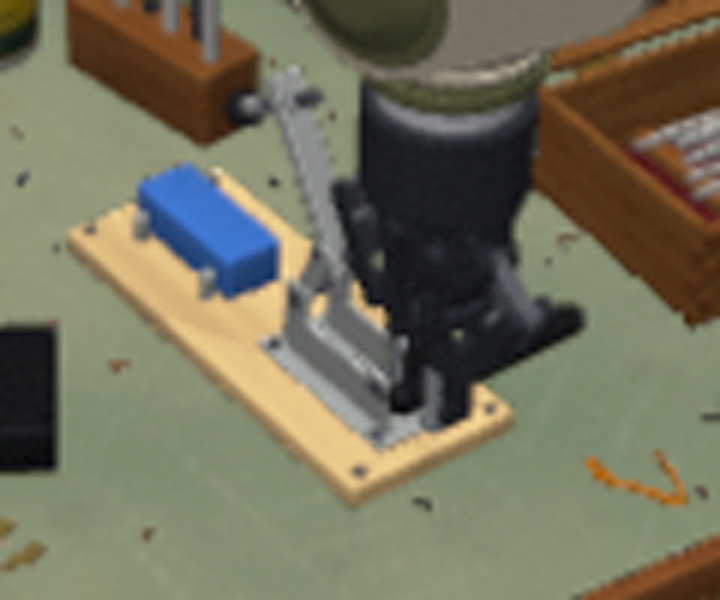

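Request:
{"fn": "step_arm", "kwargs": {
  "motion": [
    [0.37,0.03,0.37,0],
    [0.39,0.03,0.35,0],
    [0.41,0.03,0.32,0],
    [0.43,0.03,0.29,0],
    [0.45,0.03,0.26,0],
    [0.46,0.04,0.23,0],
    [0,0,0,0]
  ]
}}

```text
t: 16.52
tcp_pos: [0.4562, 0.2716, 0.2685]
orientation: [-2.135, -2.304, 0.001]
force: [-9.9, -1.0, 13.2]
opening: 0.0144
```

Request:
{"fn": "step_arm", "kwargs": {
  "motion": [
    [0.48,0.04,0.2,0],
    [0.49,0.04,0.17,0],
    [0.5,0.04,0.14,0],
    [0.51,0.04,0.11,0],
    [0.51,0.04,0.07,0],
    [0,0,0,0]
  ]
}}

```text
t: 17.02
tcp_pos: [0.4818, 0.2736, 0.2744]
orientation: [2.135, 2.304, 0.001]
force: [-3.8, 0.7, 5.4]
opening: 0.014
```

```bash
python3 - <<'E'
from h import *
o=r.get_obs();print(o["t"],o["tcp_pos"],o["orientation"],o["force"],o["opening"])
s=cam("scene");crop(s["img"],240,150,360,250,6,"s9");cam("wrist","w9")
E
```

```text
17.0167 [0.48180665 0.27356497 0.27439823] [2.13547794e+00 2.30414945e+00 1.13416749e-03] [-3.78048969  0.67032656  5.35977014] 0.014000318939897217
```

View pics/s9.png

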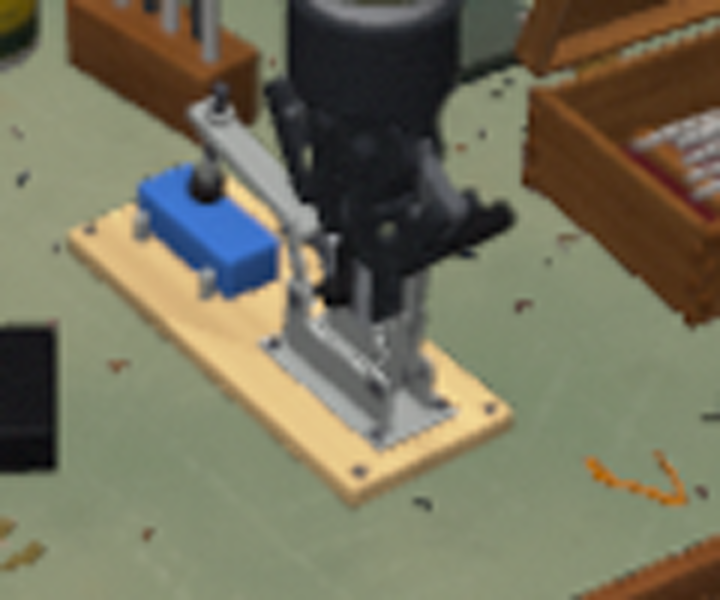

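View pics/w9.png

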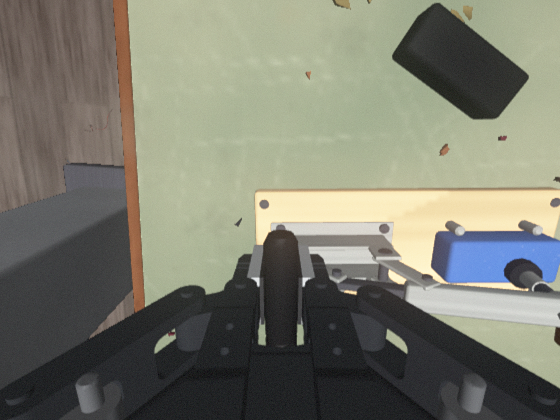

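Request:
{"fn": "step_arm", "kwargs": {
  "motion": [
    [0.52,0.04,0.04,0],
    [0.52,0.04,0,0],
    [0.52,0.04,-0.03,0],
    [0.52,0.04,-0.06,0],
    [0.51,0.04,-0.1,0],
    [0.5,0.04,-0.13,0],
    [0,0,0,0]
  ]
}}

```text
t: 17.7
tcp_pos: [0.5123, 0.276, 0.2706]
orientation: [-2.135, -2.304, 0.001]
force: [-3.3, 1.8, -0.0]
opening: 0.0142
```

Request:
{"fn": "step_arm", "kwargs": {
  "motion": [
    [0.5,0.04,-0.16,0],
    [0,0,0,0]
  ]
}}

```text
t: 17.87
tcp_pos: [0.5172, 0.2764, 0.2695]
orientation: [-2.135, -2.304, 0.001]
force: [-5.3, 1.9, 4.0]
opening: 0.014
```

Request:
{"fn": "step_arm", "kwargs": {
  "motion": [
    [0.2,0.02,-0.06,0],
    [0,0,0,0],
    [0,0,0,0]
  ]
}}

```text
t: 18.12
tcp_pos: [0.5178, 0.2766, 0.2694]
orientation: [-2.133, -2.303, 0.005]
force: [-16.1, -0.3, 13.8]
opening: 0.0141
```

Request:
{"fn": "step_arm", "kwargs": {
  "motion": [
    [-0.05,0,0.03,0],
    [0,0,0,0],
    [0,0,0,0]
  ]
}}

```text
t: 18.37
tcp_pos: [0.5176, 0.2765, 0.2694]
orientation: [-2.134, -2.303, 0.004]
force: [-12.7, -0.3, 10.6]
opening: 0.0144
```

```bash
python3 - <<'E'
from h import *
o=r.get_obs();print(o["t"],o["tcp_pos"],o["force"],o["opening"])
s=cam("scene");crop(s["img"],240,150,360,250,6,"s10");t=cam("top");crop(t["img"],230,140,330,260,5,"t10")
E
```

```text
18.3667 [0.51762564 0.27652083 0.26943788] [-12.70774328  -0.27219889  10.59137214] 0.014371293325413582
```

View pics/s10.png

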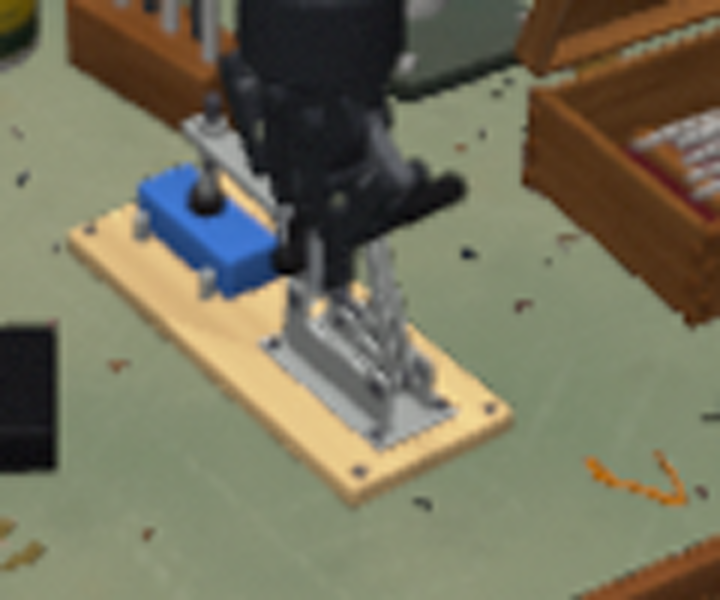

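View pics/t10.png

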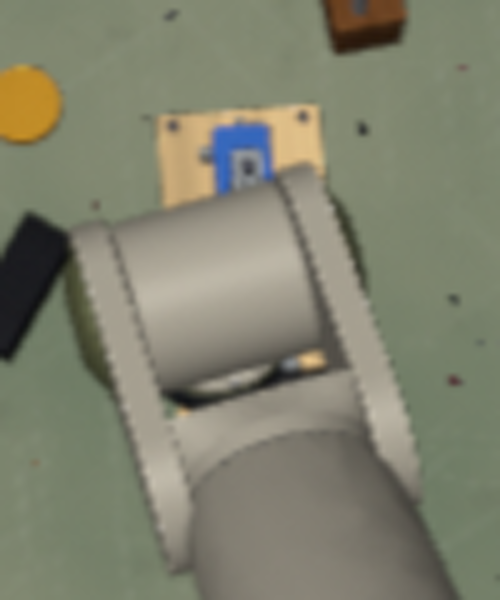

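```bash
python3 - <<'E'
from h import *
from arc import world
c=cam("scene")
R0=np.array([.4213,.1847,.0687]);print("start",proj(c,R0))
for q in(1.45,1.484,1.52,1.562):print(q,proj(c,R0+world(q)))
h=cv2.cvtColor(c["img"],cv2.COLOR_BGR2GRAY)
crop(c["img"],295,170,330,200,16,"bar10")
E
```

```text
start [337.71792805 212.00073708]
1.45 [317.50639305 181.31606403]
1.484 [316.91016803 181.06546199]
1.52 [316.28502644 180.83312829]
1.562 [315.56479363 180.60517601]
```

View pics/bar10.png

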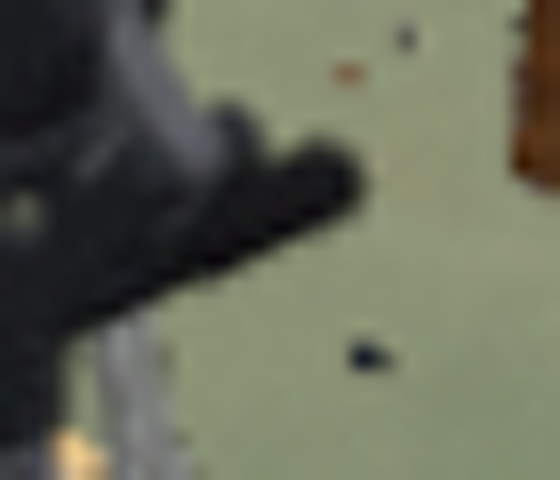

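Request:
{"fn": "step_arm", "kwargs": {
  "motion": [
    [0,0,0,0],
    [0,0,0,0],
    [0,0,0,0],
    [0,0,0,0],
    [0,0,0,0],
    [0,0,0,0],
    [0,0,0,0],
    [0,0,0,0],
    [0,0,0,0],
    [0,0,0,0],
    [0,0,0,0],
    [0,0,0,0]
  ]
}}

```text
t: 19.52
tcp_pos: [0.5176, 0.2765, 0.2694]
orientation: [-2.134, -2.303, 0.004]
force: [-12.8, -0.2, 11.0]
opening: 0.0137
```

Request:
{"fn": "step_arm", "kwargs": {
  "motion": [
    [0.05,0,-0.02,0],
    [0,0,0,0],
    [0,0,0,0],
    [0,0,0,0],
    [0,0,0,0],
    [0,0,0,0],
    [0,0,0,0],
    [0,0,0,0],
    [0,0,0,0],
    [0,0,0,0],
    [0,0,0,0],
    [0,0,0,0]
  ]
}}

```text
t: 20.52
tcp_pos: [0.5178, 0.2766, 0.2694]
orientation: [-2.133, -2.303, 0.005]
force: [-15.0, -0.8, 13.0]
opening: 0.0141
```

Request:
{"fn": "step_arm", "kwargs": {
  "motion": [
    [-0.1,0,0.04,0],
    [0,0,0,0],
    [0,0,0,0],
    [0,0,0,0],
    [0,0,0,0],
    [0,0,0,0],
    [0,0,0,0],
    [0,0,0,0],
    [0,0,0,0],
    [0,0,0,0],
    [0,0,0,0],
    [0,0,0,0]
  ]
}}

```text
t: 21.52
tcp_pos: [0.5175, 0.2765, 0.2695]
orientation: [-2.134, -2.304, 0.003]
force: [-9.6, -0.8, 7.7]
opening: 0.014
```

Request:
{"fn": "step_arm", "kwargs": {
  "motion": [
    [0,0,0,0],
    [0,0,0,0],
    [0,0,0,0],
    [0,0,0,0],
    [0,0,0,0],
    [0,0,0,0],
    [0,0,0,0],
    [0,0,0,0],
    [0,0,0,0],
    [0,0,0,0],
    [0,0,0,0],
    [0,0,0,0]
  ]
}}

```text
t: 22.52
tcp_pos: [0.5175, 0.2765, 0.2695]
orientation: [-2.134, -2.304, 0.003]
force: [-10.2, 0.1, 8.1]
opening: 0.014
```

Request:
{"fn": "step_arm", "kwargs": {
  "motion": [
    [-0.1,0,0.04,0],
    [0,0,0,0],
    [0,0,0,0],
    [0,0,0,0]
  ]
}}

```text
t: 22.85
tcp_pos: [0.5171, 0.2765, 0.2695]
orientation: [-2.135, -2.304, 0.001]
force: [-5.7, -0.1, 4.0]
opening: 0.0142
```

Request:
{"fn": "step_arm", "kwargs": {
  "motion": [
    [0,0,0,0],
    [0,0,0,0],
    [0,0,0,0],
    [0,0,0,0],
    [0,0,0,0],
    [0,0,0,0],
    [0,0,0,0],
    [0,0,0,0],
    [0,0,0,0],
    [0,0,0,0],
    [0,0,0,0],
    [0,0,0,0]
  ],
  "fingers": 0.5
}}

```text
t: 23.85
tcp_pos: [0.5173, 0.2765, 0.2693]
orientation: [-2.135, -2.304, -0.0]
force: [-0.2, 0.8, -0.6]
opening: 0.0425
```

```bash
python3 - <<'E'
from h import *
from arc import *
o=r.get_obs();print(o["t"],o["tcp_pos"],o["force"],o["opening"])
c=cam("wrist","w11");s=cam("scene");crop(s["img"],240,150,360,250,6,"s11")
L0=np.array([.4115,.2887,.068])
for q in(1.45,1.52,1.562):print(q,proj(c,L0+world(q)))
E
```

```text
23.85 [0.51731941 0.27645531 0.2693255 ] [-0.18395875  0.82541184 -0.5564014 ] 0.0425341287891603
1.45 [255.47728428 238.98509393]
1.52 [267.84570117 237.7401527 ]
1.562 [275.02041097 236.8579565 ]
```

View pics/w11.png

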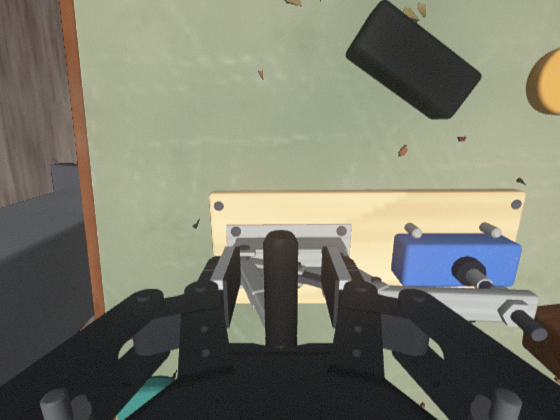

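View pics/s11.png

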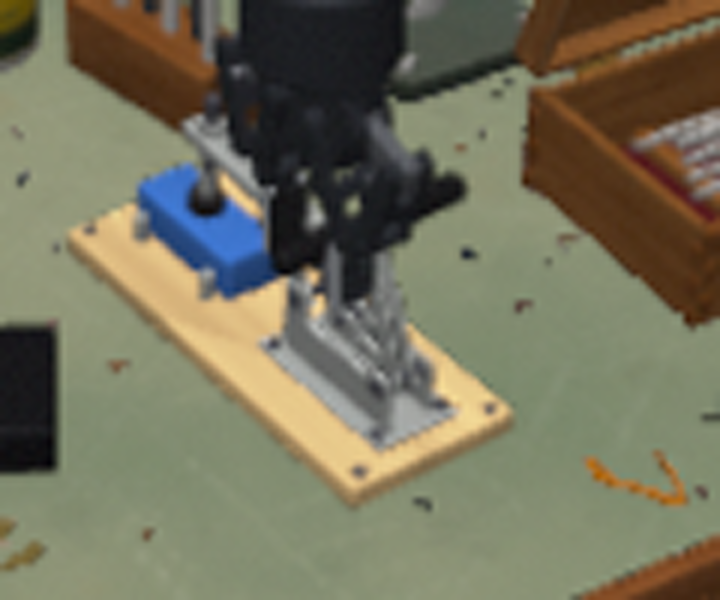

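The handle stays locked with the grip released: the bar is at wrist (281,240), the pad is on the block, and the block is against its pins. I'll wait out the hold with the hand off, then regrip.

Request:
{"fn": "step_arm", "kwargs": {
  "motion": [
    [0,0,0,0],
    [0,0,0,0],
    [0,0,0,0],
    [0,0,0,0],
    [0,0,0,0],
    [0,0,0,0],
    [0,0,0,0],
    [0,0,0,0],
    [0,0,0,0],
    [0,0,0,0],
    [0,0,0,0],
    [0,0,0,0]
  ]
}}

```text
t: 24.95
tcp_pos: [0.5173, 0.2765, 0.2693]
orientation: [-2.135, -2.304, 0.0]
force: [0.3, 0.2, 0.1]
opening: 0.043
```

Request:
{"fn": "step_arm", "kwargs": {
  "motion": [
    [0,0,0,0],
    [0,0,0,0],
    [0,0,0,0],
    [0,0,0,0],
    [0,0,0,0],
    [0,0,0,0],
    [0,0,0,0],
    [0,0,0,0],
    [0,0,0,0],
    [0,0,0,0],
    [0,0,0,0],
    [0,0,0,0]
  ]
}}

```text
t: 25.95
tcp_pos: [0.5173, 0.2765, 0.2694]
orientation: [2.135, 2.304, 0.0]
force: [0.8, 0.0, 0.1]
opening: 0.0427
```

Request:
{"fn": "step_arm", "kwargs": {
  "motion": [
    [0,0,0,0],
    [0,0,0,0],
    [0,0,0,0],
    [0,0,0,0],
    [0,0,0,0],
    [0,0,0,0],
    [0,0,0,0],
    [0,0,0,0],
    [0,0,0,0],
    [0,0,0,0],
    [0,0,0,0],
    [0,0,0,0]
  ]
}}

```text
t: 26.95
tcp_pos: [0.5173, 0.2765, 0.2693]
orientation: [2.135, 2.304, -0.0]
force: [-0.3, 1.2, 0.4]
opening: 0.0427
```

Request:
{"fn": "step_arm", "kwargs": {
  "motion": [
    [0,0,0,0],
    [0,0,0,0],
    [0,0,0,0],
    [0,0,0,0],
    [0,0,0,0],
    [0,0,0,0],
    [0,0,0,0],
    [0,0,0,0]
  ],
  "fingers": 0,
  "grip_force": 50
}}

```text
t: 27.62
tcp_pos: [0.5171, 0.2765, 0.2694]
orientation: [-2.135, -2.304, 0.001]
force: [-4.4, -0.8, 4.3]
opening: 0.0141
```

Request:
{"fn": "step_arm", "kwargs": {
  "motion": [
    [-0.5,-0.04,0.16,0],
    [-0.5,-0.04,0.13,0],
    [-0.51,-0.04,0.1,0],
    [-0.52,-0.04,0.06,0],
    [-0.52,-0.04,0.03,0],
    [-0.52,-0.04,0,0],
    [-0.52,-0.04,-0.04,0],
    [0,0,0,0]
  ]
}}

```text
t: 28.28
tcp_pos: [0.4819, 0.2736, 0.2754]
orientation: [2.132, 2.301, 0.009]
force: [6.3, -1.6, 7.0]
opening: 0.0143
```

Request:
{"fn": "step_arm", "kwargs": {
  "motion": [
    [-0.51,-0.04,-0.07,0],
    [-0.51,-0.04,-0.11,0],
    [-0.5,-0.04,-0.14,0],
    [-0.49,-0.04,-0.17,0],
    [-0.48,-0.04,-0.2,0],
    [-0.46,-0.04,-0.23,0],
    [-0.45,-0.03,-0.26,0],
    [-0.43,-0.03,-0.29,0],
    [0,0,0,0]
  ]
}}

```text
t: 29.03
tcp_pos: [0.4433, 0.2706, 0.2594]
orientation: [2.134, 2.303, 0.004]
force: [4.0, -0.3, 1.5]
opening: 0.0142
```

```bash
python3 - <<'E'
from h import *
o=r.get_obs();print(o["t"],o["tcp_pos"],o["force"],o["opening"])
s=cam("scene");crop(s["img"],240,150,360,250,6,"s12")
E
```

```text
29.0333 [0.44325356 0.27056183 0.25941363] [ 4.03714941 -0.32723842  1.53487747] 0.014222287563444722
```

View pics/s12.png

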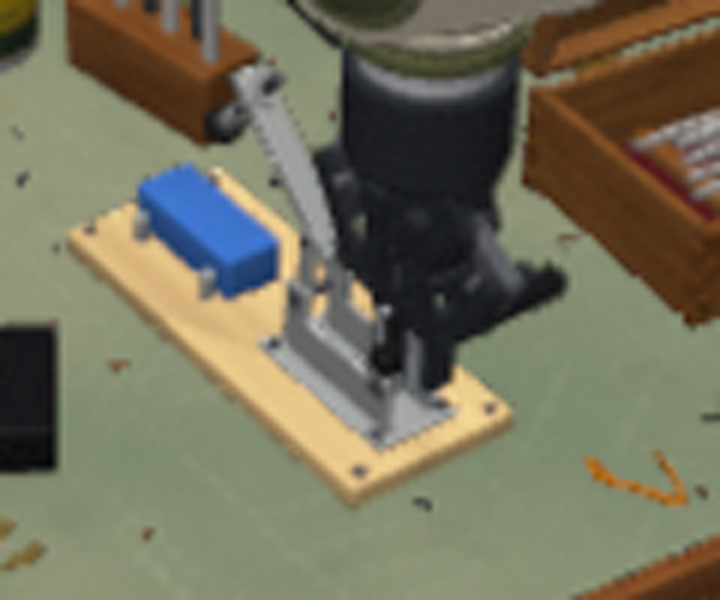

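Request:
{"fn": "step_arm", "kwargs": {
  "motion": [
    [-0.41,-0.03,-0.32,0],
    [-0.39,-0.03,-0.35,0],
    [-0.37,-0.03,-0.37,0],
    [-0.34,-0.03,-0.39,0],
    [-0.31,-0.02,-0.41,0],
    [-0.29,-0.02,-0.43,0],
    [-0.26,-0.02,-0.45,0],
    [-0.23,-0.02,-0.47,0],
    [-0.2,-0.02,-0.48,0],
    [0,0,0,0],
    [0,0,0,0]
  ]
}}

```text
t: 30.0
tcp_pos: [0.4159, 0.2684, 0.2225]
orientation: [2.134, 2.303, 0.003]
force: [6.9, -1.7, 1.4]
opening: 0.014
```

Request:
{"fn": "step_arm", "kwargs": {
  "motion": [
    [-0.04,0,-0.1,0],
    [0,0,0,0],
    [0,0,0,0]
  ]
}}

```text
t: 30.25
tcp_pos: [0.4156, 0.2684, 0.2218]
orientation: [2.134, 2.303, 0.004]
force: [5.7, -2.1, 2.5]
opening: 0.0141
```

Request:
{"fn": "step_arm", "kwargs": {
  "motion": [
    [-0.05,0,-0.1,0],
    [0,0,0,0],
    [0,0,0,0]
  ]
}}

```text
t: 30.5
tcp_pos: [0.4152, 0.2684, 0.2209]
orientation: [2.134, 2.302, 0.005]
force: [6.0, -4.1, 4.6]
opening: 0.0138
```

Request:
{"fn": "step_arm", "kwargs": {
  "motion": [
    [-0.05,0,-0.1,0],
    [0,0,0,0],
    [0,0,0,0]
  ]
}}

```text
t: 30.75
tcp_pos: [0.4148, 0.2684, 0.2198]
orientation: [2.134, 2.302, 0.005]
force: [6.9, -3.5, 0.6]
opening: 0.0141
```

Request:
{"fn": "step_arm", "kwargs": {
  "motion": [
    [0,0,0,0],
    [0,0,0,0],
    [0,0,0,0],
    [0,0,0,0],
    [0,0,0,0],
    [0,0,0,0],
    [0,0,0,0]
  ],
  "fingers": 0.65
}}

```text
t: 31.33
tcp_pos: [0.4136, 0.2685, 0.2193]
orientation: [-2.135, -2.304, 0.0]
force: [0.5, -0.7, -0.7]
opening: 0.0559
```

Request:
{"fn": "step_arm", "kwargs": {
  "motion": [
    [0,0,1,0],
    [0,0,3,0],
    [0,0,4,0],
    [0,0,4,0],
    [0,0,4,0],
    [0,0,2,0],
    [-2,-4,0,0],
    [-2,-4,0,0],
    [-2,-4,0,0],
    [0,-4,0,0],
    [0,-4,0,0],
    [0,0,0,0]
  ]
}}

```text
t: 32.33
tcp_pos: [0.3578, 0.0716, 0.3996]
orientation: [2.143, 2.295, -0.001]
force: [1.0, 0.1, 0.6]
opening: 0.0555
```

```bash
python3 - <<'E'
from h import *
o=r.get_obs();print(o["t"],o["tcp_pos"],o["force"],o["opening"],o["joints"])
c=cam("wrist","w13");s=cam("scene","s13f");crop(s["img"],220,130,350,250,5,"s13");t=cam("top","t13f");crop(t["img"],210,150,350,275,5,"t13")
a=cv2.imread("pics/top0.png");b=cv2.imread("pics/scene0.png")
crop(b,220,130,350,250,5,"s13ref")
E
```

```text
32.3333 [0.35782182 0.07161562 0.39955805] [1.02554183 0.13573398 0.60957811] 0.05552634564842088 [-1.29902686e-01  5.36610878e-02  1.75503412e+00 -1.66894479e-03
  1.33199620e+00 -1.97695478e-01]
```

View pics/s13.png

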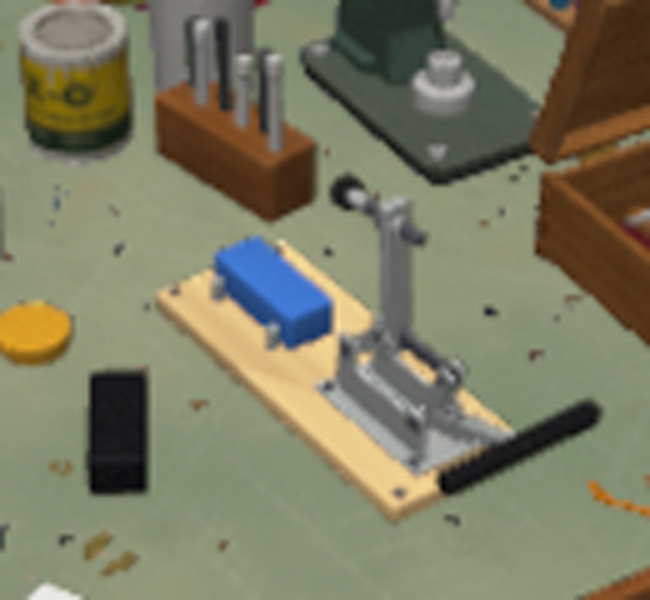

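View pics/t13.png

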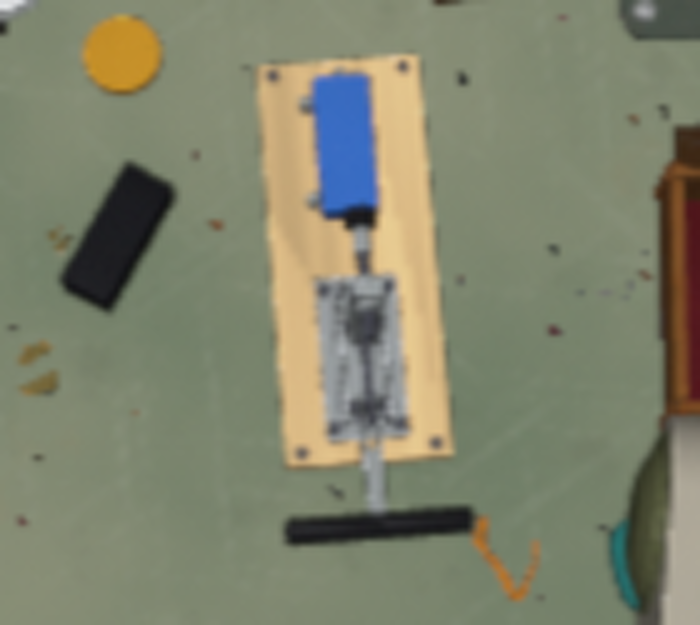

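View pics/s13ref.png

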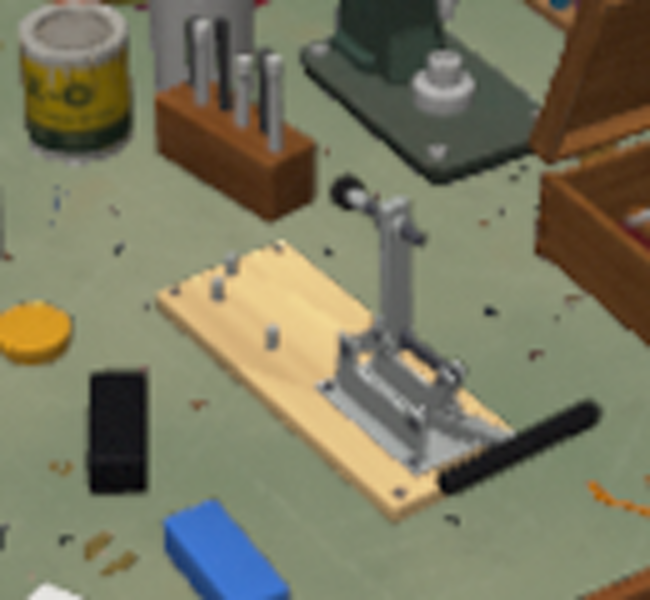

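```bash
python3 - <<'E'
from h import *
t=cam("top");s=cam("scene")
T=lambda x,y:(t,210+x/5-.4,150+y/5-.4); S=lambda x,y:(s,220+x/5-.4,130+y/5-.4)
P=[]
for a,b in[((312,77),(215,253)),((369,73),(257,237)),((378,210),(332,297)),((322,217),(288,319))]:
    p,e=tri([T(*a),S(*b)]);P.append(p);print(p.round(4),np.round(e,1))
P=np.array(P);m=P.mean(0);R=np.array([[np.cos(.076),np.sin(.076)],[-np.sin(.076),np.cos(.076)]])
print(m,"in nest mm",(R@(m[:2]-[.6488,.2562])*1000).round(1),"yaw",np.arctan2(*((P[0]+P[1]-P[2]-P[3])[[1,0]])))
E
```

```text
[0.6893 0.2758 0.0451] [1.3 1.3]
[0.6933 0.2422 0.0425] [0.5 0.5]
[0.6077 0.238  0.0485] [0.6 0.6]
[0.6037 0.2713 0.0473] [0.8 0.8]
[0.64850403 0.25682292 0.04587018] in nest mm [-0.2  0.6] yaw 0.05110940670501855
```

```bash
python3 - <<'E'
from h import *
print(r.sign_off())
E
```

```text
the job is handed in; nothing more can be done
None
```

The blue sanding block was clamped and released as asked, and I handed the job in at about 32 s of the 67 s allowed. No verdict was reported.

**What I did:**
- I laid the block on the jig and brought it up against the two side pins and the end pin. Wrist force stayed under about 15 N while it was being pressed against them.
- I gripped the handle's cross bar and swung it to its locked stop. The lock held with the fingers off.
- It stayed clamped for about 9 s in all. I then swung the handle back to its open stop and moved the arm clear.

**Last checks:**
- **Position:** the block's centre measured within about 0.6 mm of the nest, against a tolerance of 2.5 mm.
- **Height:** its top came out at 46 mm, where 43 mm was expected; that is about the error of the views.
- **Angle:** this check disagreed a little. The last measurement put the block 0.025 rad off the jig, inside the 0.06 limit and about one pixel of error. The wrist view showed it parallel to the plate.
- **Handle:** it looks the same as in the starting picture.
- **Other objects:** I did not measure the tape measure or the bone folder again. The arm partly hid the tape measure in the last top view. I felt no contact with either.

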